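# Tap an egg cup true on the banding wheel

### The arm

A 7-joint arm with a two-finger parallel gripper is mounted at the origin on the work surface. World frame = base frame: x ahead of the robot, y to its left, z up, the work surface at z = 0. Lengths are in m, angles in rad, forces in N, time in s.
With the tool pointing down it reaches from about 0.425 to 0.875 m from the base axis. Payload 4.7 kg.
Tool frame: the origin (TCP) lies at the centre of the arm's flange, where the gripper is bolted on; the fingertips stand 173 mm ahead of it and the grasp point (between the pads) lies 155 mm ahead of it; z points along the fingers, y is the direction in which the jaws open and shut (so a half turn about z gives the same grasp; the last joint's range is limited). The gripper opens to 85 mm and grips with 20 to 120 N. Pads are 22 mm wide; open, the fingers measure 114 mm over their backs; the gripper's body (76 mm by 85 mm) begins 54 mm behind the grasp point. The pads swing forward as they close: fully open they stand 13 mm farther back than shut.
Start: joints at [-1.096, 0.321, -0.07, 1.45, 0.023, 1.371, -0.057], TCP at [0.289, 0.582, 0.405] pointing down, gripper open.
Joint ranges: [-2.86, 2.86], [-0.3, 2.09], [-1.38, 1.24], [0.06, 2.45], [-1.56, 4.7], [0.09, 2.05], [-2.69, 2.69]. Speed limits (rad/s): [2.57, 2.57, 3.14, 3.14, 3.14, 3.14, 3.14].

### API

Orientations are given as a rotation vector (axis times angle).
In Python, from station import * gives the robot as it stands.
- The arm moves only by the shell command python3 -m jog 'ROWS'. ROWS is JSON, a list of rows, each an object of numbers: "x", "y", "z": the shift along the tool's x, y, z in m; "ax", "ay", "az": the turn, a rotation vector about the tool's x, y, z in degrees; "hand": the gripper command: -1 is fully open, 1 is shut, values between are in proportion. A call has exactly 5 rows; each row shifts and turns the pose as measured when the row begins, along the tool's axes as they then stand; what a row does not reach is not made up. A row lasts 1/10 s, in which the tool goes at most 50 mm and 8.59 degrees, less where a joint would pass 70% of its speed; a pose out of reach is approached as far as the arm can. A call is refused whole if a number of a shift passes 0.05 or a number of a turn 8.59, either way. A call with a gripper value outside its range is refused whole. The fingers move at their own pace and stop on an object; the grip force is fixed at half the most. Time passes only in rows, so rows that do not move let the fingers close, or fill a call up. It gives the time, the measured TCP pose, the force and the opening at its end, in the units of the state.
- read_state(): the state, without advancing time (a new reading comes with each control period).
- grab_frame(name): name is "scene" or "top"; returns a dict with "frame" (400x640x3 uint8, blue, green, red), "K" (3x3 intrinsics, pixels), "R" (3x3) and "t" (3): a world point X has camera coordinates R X + t. Camera axes: x right, y down, z forward; pixel columns grow to the right and rows downward; lengths in m; the calibration is good to about 2 mm. A picture is of the moment at which its call begins. There is no depth.
- job_done(): hands the job in, once; it reports no verdict.
Trained networks look in the newest picture that a camera, given by its name, has taken for a name from the list of things; names that differ only in an ending like _2 or _b are one class to them, and where a whole thing is asked for, a point or a joint stands for the part that bears it (a point fixed in the world has none). Each returns a list of dicts, best first, with "score" (0 to 1); they miss things now and then, are a little off and sometimes report something else, mostly with a low value. They report only what shows in the picture. A call takes as long as a camera call. They do not tell look-alikes from the thing itself.
- search_frame(thing, camera): "xy" ([column, row] in pixels, amid what is visible of it).
The state is a dict: "t": time; "joints": joint angles; "dq": joint speeds; "joint_torque": joint torques, N m; "position": TCP position; "ee_rot": TCP orientation; "ft_force": force on the tool from outside, world axes, zero at the start; "torque": the same for the moment, N m; "finger_gap": finger opening in m.
Only numpy, scipy, OpenCV 4.12 (cv2) and the standard library are available. Lean on these libraries where they do the work, as an engineer would, in place of code of your own. Each camera call takes 0.05 s, during which the arm holds its last target.

### The job

The white egg cup stands off-centre on the round grey banding wheel. Nudge it sideways with gentle fingertip taps on the outside of its foot (pushed higher up it tips easily) until it stands upright in the middle of the wheel, so that a painted band would run true. Do not tip it over, lift it, push it off the wheel, hit it hard or take it between the fingers, and leave the red cup, jar, bowl and brush alone.

Things in the scene. Friction and masses are not known exactly. Their poses are not given: they have to be found in the camera images.
- eggcup: white egg cup, blue band round its foot, loose, about 130 g, 66 mm tall; origin: centre of its underside, z axis up. From below: foot ring 40 mm across, 4 mm high; foot disc 56 mm across from 4 to 16 mm height (widest part: push here); stem 18-24 mm to 32 mm; open cup, 44 mm across at the rim. Slides with dry friction, stops when the push stops; pushed higher up it rocks and tips.
- wheel_top (a point): centre of the flat top of the banding wheel, where the egg cup must stand, 70 mm above the table. The head is a grey disc 140 mm across, 16 mm thick, on a column and a dark foot 116 mm across; a white ring 112 mm across, a red ring 60 mm across and a red dot are painted round its centre. The wheel is fixed: it neither turns nor moves.
- red_cup: red plastic drinking cup, loose, 76 mm across the rim, 100 mm tall; origin: centre of its underside. A bystander.
- paint_jar: yellow paint jar with white cap, loose, 56 mm across, 75 mm tall; origin: centre of its underside. A bystander.
- water_bowl: blue bowl, loose, 90 mm across the rim, 50 mm tall; origin: centre of its underside. A bystander.
- brush: paint brush with green handle, loose, lying flat, about 170 mm long along its x axis; origin: underside, mid-length. A bystander.
Things that resemble listed ones, but are neither listed nor needed, are in the scene too. What is shaped like the eggcup but black or purple is not meant.

How it is judged:
At the end, for the whole second after the job is handed in: The egg cup stands upright (within 0.06 rad) and at rest on the wheel's top, its axis within 6 mm of the wheel's centre; the four bystanders are within 15 mm of where they began (horizontal distance between eggcup and wheel_top below 0.006 m and angle between eggcup's own z axis and vertical below 0.06 rad and z of eggcup in the frame of wheel_top between -0.003 and 0.003 m and linear speed of eggcup below 0.01 m/s and angular speed of eggcup below 0.1 rad/s and distance of each of red_cup, paint_jar, water_bowl, brush from where it was at the start of the episode below 0.015 m); the robot touches nothing.
It fails at once if the egg cup is tipped by more than 0.3 rad or falls off the wheel (angle between eggcup's own z axis and vertical above 0.3 rad or z of eggcup in the frame of wheel_top below -0.01 m).
It fails at once if the egg cup is lifted more than 9 mm off the wheel (z of eggcup in the frame of wheel_top above 0.009 m).
It fails at once if the egg cup is struck, squeezed or pushed with more than 10 N (contact force between the arm and eggcup above 10 N).
It fails at once if the egg cup is taken between the fingers (the grasp point comes within 20 mm of its axis, less than 60 mm over the wheel) (horizontal distance between the grasp point and eggcup below 0.02 m and z of the grasp point in the frame of wheel_top below 0.06 m).
It fails at once if a bystander (cup, jar, bowl or brush) is moved more than 15 mm (distance of any of red_cup, paint_jar, water_bowl, brush from where it was at the start of the episode above 0.015 m).
It also fails if it takes over 48 s, if anything falls off the work surface, if the arm or the gripper's body presses on something with over 40 N, if the wrist force passes 120 N, or if a joint passes its speed limit or range.

## Working session

There is one attempt and no reset: what is moved stays moved. The work goes in short steps, Python scripts to look and compute and a shell command to move; the robot and the scene stay as the last step left them, time stands still between calls to the robot, and variables do not carry over. Pictures are saved under pics/ and viewed, and the job is handed in when it is done.

```bash
mkdir -p pics; ls; python3 - <<'E'
from station import *
import cv2
for n in("scene","top"):
    f=grab_frame(n); cv2.imwrite(f"pics/{n}0.png",f["frame"]); print(n,f["K"],f["R"],f["t"])
    for th in("eggcup","red_cup","paint_jar","water_bowl","brush"):
        print(th,[( [round(v) for v in d["xy"]],round(d["score"],2)) for d in search_frame(th,n)])
s=read_state(); print(s)
E
```

```text
pics
scene [[512.35929317   0.         317.93945667]
 [  0.         512.35929317 205.95331576]
 [  0.           0.           1.        ]] [[-0.14588106  0.98924314  0.01080391]
 [ 0.8298444   0.12830574 -0.5430432 ]
 [-0.53858796 -0.07025415 -0.83963525]] [ 0.09426697 -0.40438736  1.54670789]
eggcup [([254, 238], 0.78), ([355, 193], 0.69), ([314, 225], 0.66)]
red_cup [([448, 262], 0.86), ([325, 238], 0.49)]
paint_jar [([443, 191], 0.72)]
water_bowl [([203, 229], 0.77)]
brush [([220, 187], 0.88), ([328, 241], 0.46)]
top [[441.79100213   0.         319.24292555]
 [  0.         441.79100213 196.89386425]
 [  0.           0.           1.        ]] [[ 0.01110271 -0.99971238 -0.02125766]
 [-0.99760666 -0.00962336 -0.06847154]
 [ 0.06824728  0.021967   -0.99742657]] [-0.0045266   0.53020966  0.88457473]
eggcup [([397, 155], 0.84), ([287, 229], 0.79), ([328, 151], 0.57)]
red_cup [([172, 139], 0.92)]
paint_jar [([176, 240], 0.94)]
water_bowl [([458, 150], 0.69)]
brush [([454, 225], 0.95)]
{'t': 0.6, 'joints': array([-1.09587244,  0.32098213, -0.07008024,  1.45044877,  0.02264099,
        1.37080175, -0.05686558]), 'dq': array([ 6.38289802e-04,  1.49268676e-03, -1.17594034e-03, -4.99176447e-04,
       -1.02790056e-03, -1.35104239e-03, -1.85437488e-06]), 'joint_torque': array([ 1.14976056e-04, -4.93084395e+01, -3.81100550e-01, -3.14416695e+01,
        1.32629002e-02,  1.47294639e-03,  5.79713344e-08]), 'position': array([0.28908563, 0.5821961 , 0.40478576]), 'ee_rot': array([7.17381414e-01, 3.05846615e+00, 1.97457998e-04]), 'ft_force': array([ 0.74496334, -0.08585154,  0.61255504]), 'torque': array([ 0.02729229, -0.0062141 ,  0.05305432]), 'finger_gap': 0.0854714997756071}
```

View pics/scene0.png

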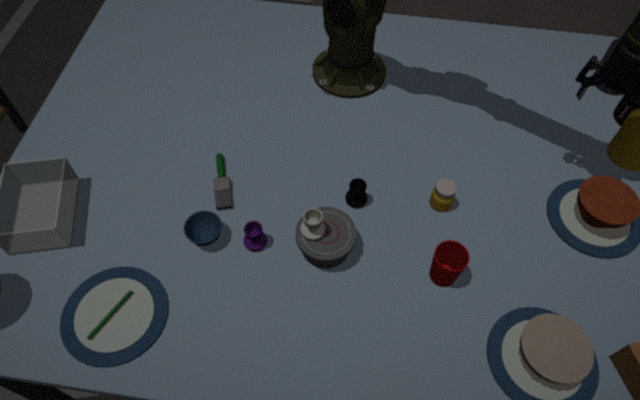

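View pics/top0.png

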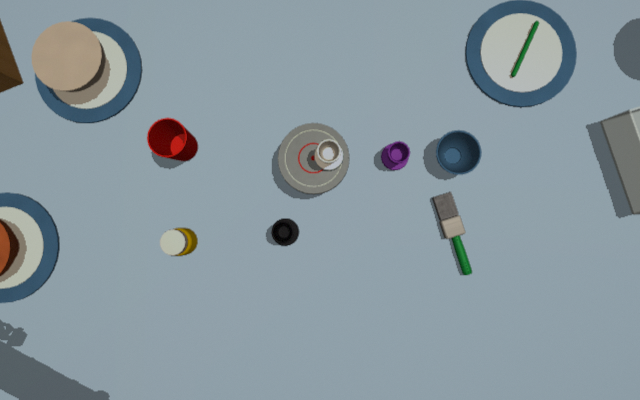

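```bash
python3 - <<'E'
import cv2
a=cv2.imread("pics/scene0.png")[170:290,250:400]; b=cv2.imread("pics/top0.png")[110:230,250:400]
cv2.imwrite("pics/crop0.png",cv2.hconcat([cv2.resize(x,None,fx=2.6,fy=2.6*1.0,interpolation=cv2.INTER_CUBIC) for x in(a,b)]))
E
```

```text
(no output)
```

View pics/crop0.png

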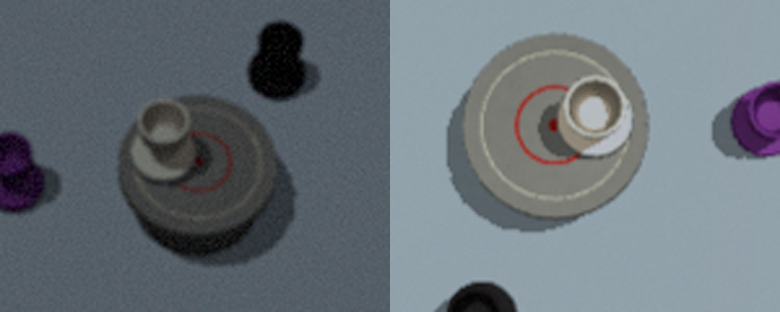

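The white egg cup stands on the wheel at top (328,151) and scene (313,222). Two look-alikes could be taken for it: purple at top (397,155) and black at top (287,229). The crop confirms the white one, which sits right of the red dot in the top view.

```bash
cat > h.py <<'E'
from station import *
import cv2, numpy as np
from scipy.ndimage import map_coordinates, gaussian_filter
from scipy.optimize import minimize
def proj(f,X):
    c=np.atleast_2d(X)@f["R"].T+f["t"]; p=c@f["K"].T; return p[:,:2]/p[:,2:]
def unproj(f,uv,z):
    d=f["R"].T@np.linalg.inv(f["K"])@np.array([uv[0],uv[1],1.]); C=-f["R"].T@f["t"]
    return C+d*(z-C[2])/d[2]
A=np.linspace(0,2*np.pi,120,endpoint=False)
def circ(c,r,z): return np.c_[c[0]+r*np.cos(A),c[1]+r*np.sin(A),np.full(A.size,z)]
def edge(f,img,c,r,z,e=.002):
    s=lambda rr: map_coordinates(img,proj(f,circ(c,rr,z))[:,::-1].T,order=1)
    return s(r-e)-s(r+e)
def search(cost,c0,span,step):
    g=np.arange(-span,span+1e-9,step); best=min(((cost((c0[0]+a,c0[1]+b)),c0[0]+a,c0[1]+b) for a in g for b in g))
    r=minimize(cost,best[1:],method="Nelder-Mead",options=dict(initial_simplex=[[best[1],best[2]],[best[1]+step,best[2]],[best[1],best[2]+step]])); return r.x,r.fun
def lum(f,s=.7): return gaussian_filter(f["frame"].astype(float).mean(2),s)
def wheel(f,c0):
    im=lum(f)
    fr=f["frame"].astype(float); red=gaussian_filter(fr[:,:,2]-fr[:,:,:2].mean(2),.7)
    def cost(c):
        rim=np.clip(edge(f,im,c,.070,.070),-40,40).mean()   # darker inside
        rr=map_coordinates(red,proj(f,circ(c,.030,.070))[:,::-1].T,order=1).mean()
        return rim*.5-rr
    return search(cost,c0,.02,.002)
def egg(f,c0):
    im=lum(f)
    def cost(c):
        return -np.clip(edge(f,im,c,.022,.136),-30,60).mean()-np.clip(edge(f,im,c,.028,.0855),-5,60).mean()
    return search(cost,c0,.015,.0015)
def draw(f,w,e,name,extra=()):
    k=5; u0,v0=(proj(f,[w[0],w[1],.08])[0]-[60,55]).astype(int)
    im=cv2.resize(f["frame"][v0:v0+110,u0:u0+140],None,fx=k,fy=k,interpolation=cv2.INTER_CUBIC)
    for c,r,z,col in((w,.07,.07,(0,255,0)),(w,.03,.07,(0,255,0)),(w,.001,.07,(0,255,0)),(e,.022,.136,(255,0,255)),(e,.028,.086,(255,255,0)),*extra):
        p=((proj(f,circ(c,r,z))-[u0,v0]+.5)*k).astype(int); cv2.polylines(im,[p],True,col,1)
    cv2.imwrite(name,im)
def look(tag,w0=None,cams=("top","scene")):
    out=[]
    for n in cams:
        f=grab_frame(n)
        g=unproj(f,(314,158),.07) if n=="top" else unproj(f,(329,236),.07)
        w,_=wheel(f,g) 
        g2=w0 if w0 is not None else unproj(f,(328,151),.13) if n=="top" else unproj(f,(313,214),.13)
        e,fun=egg(f,g2); print(n,"wheel",w.round(4),"egg",e.round(4),"off",(e-w).round(4),round(fun,1))
        draw(f,w,e,f"pics/{tag}_{n}.png")
E
python3 -c "
from h import *
look('a')"; python3 -c "
import cv2;a=[cv2.imread('pics/a_%s.png'%n) for n in('top','scene')];cv2.imwrite('pics/a.png',cv2.resize(cv2.hconcat(a),(800,314)))"
```

```text
top wheel [0.6026 0.0117] egg [ 0.6063 -0.0172] off [ 0.0037 -0.0289] -54.3
scene wheel [0.6022 0.009 ] egg [ 0.6048 -0.0196] off [ 0.0025 -0.0286] -35.2
```

View pics/a_top.png

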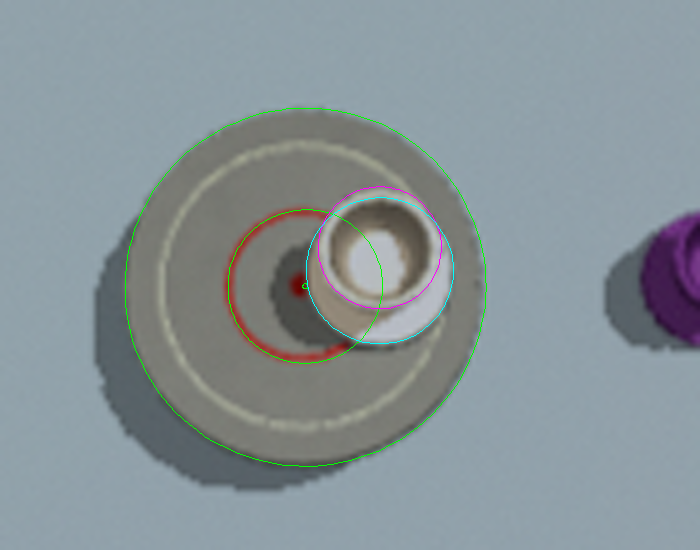

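View pics/a_scene.png

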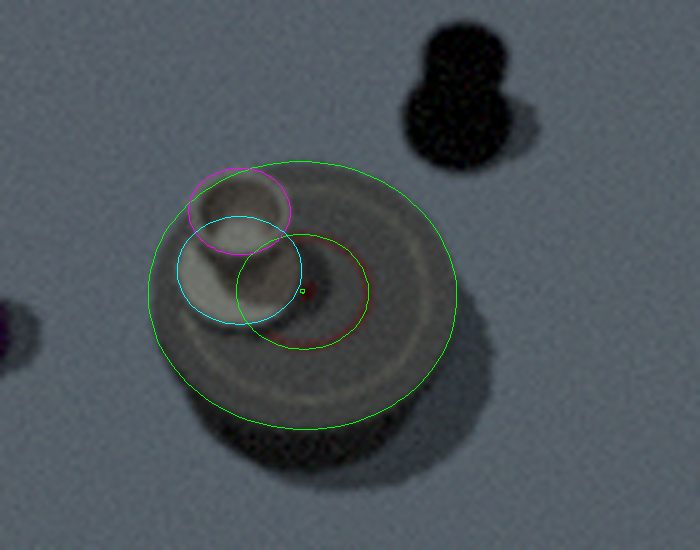

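```bash
python3 -m jog '[{"az":8.5,"hand":1},{"az":8.5,"hand":1},{"az":8.5,"hand":1},{"az":8.5,"hand":1},{"az":8.5,"hand":1}]'; python3 -m jog '[{"az":8.5,"hand":1},{"az":6,"hand":1},{"x":-0.046,"y":0.016,"hand":1},{"x":-0.046,"y":0.016,"hand":1},{"x":-0.046,"y":0.016,"hand":1}]'
```

```text
$[0]: bad value
$[0]: bad value
```

```bash
cat >> h.py <<'E'
from scipy.spatial.transform import Rotation as Ro
def rep(goal=None):
    s=read_state(); R=Ro.from_rotvec(s["ee_rot"]).as_matrix(); p=s["position"]
    print("t",round(s["t"],2),"tcp",p.round(4),"tip",(p+R@[0,0,.173]).round(4),"x",R[:,0].round(3),"z",R[:,2].round(3),"F",s["ft_force"].round(2),"gap",round(s["finger_gap"],4),"q",s["joints"].round(2))
    if goal is not None: print("need tool shift for tip goal",(R.T@(np.array(goal)-p-R@[0,0,.173])).round(4))
E
python3 -c "
from h import *
rep([.613,-.078,.20])
f=grab_frame('top')
for uv,z in (((397,155),.06),((458,150),.05),((172,139),.1),((176,240),.075)): print(unproj(f,uv,z).round(3))"
```

```text
t 0.7 tcp [0.289  0.5822 0.4048] tip [0.289  0.5822 0.2318] x [-0.896  0.445 -0.   ] z [ 0.  0. -1.] F [-0.96 -0.01  0.2 ] gap 0.0856 q [-1.1   0.32 -0.07  1.45  0.02  1.37 -0.06]
need tool shift for tip goal [-0.5837 -0.4474  0.0317]
[ 0.611 -0.151  0.06 ]
[ 0.623 -0.272  0.05 ]
[0.631 0.278 0.1  ]
[0.441 0.273 0.075]
```

```bash
python3 -m jog '[{"x":0,"y":0,"z":0,"ax":0,"ay":0,"az":8.5,"hand":1},{"x":0,"y":0,"z":0,"ax":0,"ay":0,"az":8.5,"hand":1},{"x":0,"y":0,"z":0,"ax":0,"ay":0,"az":8.5,"hand":1},{"x":0,"y":0,"z":0,"ax":0,"ay":0,"az":8.5,"hand":1},{"x":0,"y":0,"z":0,"ax":0,"ay":0,"az":8.5,"hand":1}]'
```

```text
t: 1.25
position: [0.2892, 0.5821, 0.4049]
ee_rot: [-1.793, -2.579, -0.0]
ft_force: [0.9, -0.1, -0.1]
finger_gap: 0.0122
```

```bash
python3 -m jog '[{"x":0,"y":0,"z":0,"ax":0,"ay":0,"az":8.5,"hand":1},{"x":0,"y":0,"z":0,"ax":0,"ay":0,"az":7,"hand":1},{"x":-0.046,"y":0.016,"z":0,"ax":0,"ay":0,"az":0,"hand":1},{"x":-0.046,"y":0.016,"z":0,"ax":0,"ay":0,"az":0,"hand":1},{"x":-0.046,"y":0.016,"z":0,"ax":0,"ay":0,"az":0,"hand":1}]'
python3 -c "
from h import *
rep([.613,-.078,.20])"
```

```text
t: 1.75
position: [0.3432, 0.4519, 0.4027]
ee_rot: [-2.117, -2.315, 0.0]
ft_force: [0.4, 0.1, 0.0]
finger_gap: -0.0001
t 1.75 tcp [0.3432 0.4519 0.4027] tip [0.3426 0.4524 0.2297] x [-0.089  0.996  0.003] z [-0.003  0.003 -1.   ] F [0.4  0.15 0.01] gap -0.0001 q [-1.08  0.15  0.12  1.67 -0.02  1.33 -0.86]
need tool shift for tip goal [-0.5525  0.222   0.0274]
```

```bash
python3 -m jog '[{"x":-0.046,"y":0.0185,"z":0.002,"ax":0,"ay":0,"az":0,"hand":1},{"x":-0.046,"y":0.0185,"z":0.002,"ax":0,"ay":0,"az":0,"hand":1},{"x":-0.046,"y":0.0185,"z":0.002,"ax":0,"ay":0,"az":0,"hand":1},{"x":-0.046,"y":0.0185,"z":0.002,"ax":0,"ay":0,"az":0,"hand":1},{"x":-0.046,"y":0.0185,"z":0.002,"ax":0,"ay":0,"az":0,"hand":1}]'
python3 -m jog '[{"x":-0.046,"y":0.0185,"z":0.002,"ax":0,"ay":0,"az":0,"hand":1},{"x":-0.046,"y":0.0185,"z":0.002,"ax":0,"ay":0,"az":0,"hand":1},{"x":-0.046,"y":0.0185,"z":0.002,"ax":0,"ay":0,"az":0,"hand":1},{"x":-0.046,"y":0.0185,"z":0.002,"ax":0,"ay":0,"az":0,"hand":1},{"x":-0.046,"y":0.0185,"z":0.002,"ax":0,"ay":0,"az":0,"hand":1}]'
python3 -c "
from h import *
rep([.613,-.078,.20])"
```

```text
t: 2.25
position: [0.4557, 0.2273, 0.3932]
ee_rot: [-2.114, -2.318, -0.008]
ft_force: [0.4, 0.5, 0.0]
finger_gap: -0.0001
t: 2.75
position: [0.568, 0.0042, 0.3838]
ee_rot: [-2.113, -2.32, -0.018]
ft_force: [1.4, 0.3, 0.1]
finger_gap: -0.0001
t 2.75 tcp [0.568  0.0042 0.3838] tip [0.5689 0.0061 0.2109] x [-0.093  0.996  0.01 ] z [ 0.005  0.011 -1.   ] F [1.45 0.29 0.08] gap -0.0001 q [-0.54  0.17  0.55  1.71 -0.1   1.29  0.12]
need tool shift for tip goal [-0.088   0.036   0.0102]
```

```bash
python3 -m jog '[{"x":-0.045,"y":0.018,"z":0,"ax":0,"ay":5,"az":0,"hand":1},{"x":-0.045,"y":0.018,"z":0,"ax":0,"ay":5.5,"az":2,"hand":1},{"x":-0.025,"y":0,"z":0,"ax":0,"ay":0,"az":0,"hand":1},{"x":0,"y":0,"z":0,"ax":0,"ay":0,"az":0,"hand":1},{"x":0,"y":0,"z":0,"ax":0,"ay":0,"az":0,"hand":1}]'
python3 -c "
from h import *
rep([.613,-.078,.14])"
```

```text
t: 3.25
position: [0.6159, -0.1181, 0.3738]
ee_rot: [-2.066, -2.169, -0.207]
ft_force: [-0.3, 1.0, 1.0]
finger_gap: -0.0001
t 3.25 tcp [ 0.6159 -0.1181  0.3738] tip [ 0.615  -0.0845  0.2041] x [-0.048  0.98   0.194] z [-0.005  0.194 -0.981] F [-0.3   1.01  0.96] gap -0.0001 q [-0.29  0.35  0.62  1.56 -0.39  1.38  0.45]
need tool shift for tip goal [-0.006  -0.0019  0.0641]
```

```bash
python3 -m jog '[{"x":-0.003,"y":-0.001,"z":0.022,"ax":0,"ay":0,"az":-2,"hand":1},{"x":-0.003,"y":-0.001,"z":0.022,"ax":0,"ay":0,"az":-2,"hand":1},{"x":0,"y":0,"z":0.02,"ax":0,"ay":0,"az":0,"hand":1},{"x":0,"y":0,"z":0,"ax":0,"ay":0,"az":0,"hand":1},{"x":0,"y":0,"z":0,"ax":0,"ay":0,"az":0,"hand":1}]'
python3 -c "
from h import *
rep([.613,-.082,.079])
f=grab_frame('scene'); cv2.imwrite('pics/s1.png',cv2.resize(f['frame'][150:300,200:420],None,fx=3,fy=3))
f=grab_frame('top'); cv2.imwrite('pics/t1.png',cv2.resize(f['frame'][60:260,220:460],None,fx=3,fy=3))"
```

```text
t: 3.75
position: [0.6148, -0.102, 0.3112]
ee_rot: [-1.973, -2.259, -0.224]
ft_force: [0.5, -0.1, 0.0]
finger_gap: -0.0001
t 3.75 tcp [ 0.6148 -0.102   0.3112] tip [ 0.6143 -0.0676  0.1417] x [-0.134  0.971  0.197] z [-0.003  0.199 -0.98 ] F [ 0.53 -0.08  0.03] gap -0.0001 q [-0.29  0.38  0.58  1.64 -0.42  1.27  0.55]
need tool shift for tip goal [-0.0262 -0.0046  0.0586]
```

View pics/s1.png

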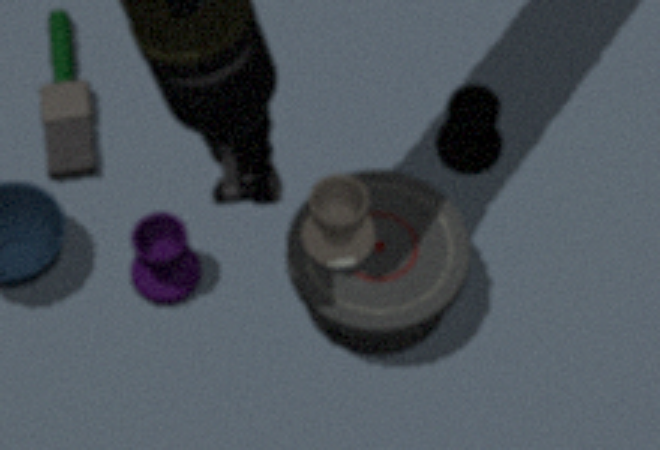

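View pics/t1.png

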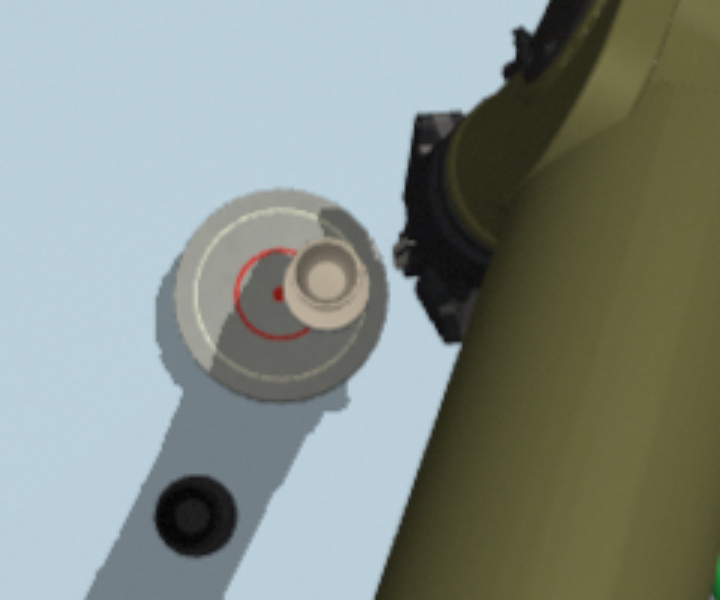

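The hand sits clear on the −y side of the wheel and both views still show the whole egg cup. I'll refine the wheel centre using the painted marks, then descend beside the foot.

```bash
cat >> h.py <<'E'
def wheel(f,c0):
    fr=f["frame"].astype(float); red=gaussian_filter(fr[:,:,2]-fr[:,:,:2].mean(2),.6)
    def cost(c):
        g=lambda r: map_coordinates(red,proj(f,circ(c,r,.070))[:,::-1].T,order=1).mean()
        return -g(.030)-.7*g(.0015)
    return search(cost,c0,.008,.001)
E
python3 -c "
from h import *
look('b')"
python3 -m jog '[{"x":-0.025,"y":-0.004,"z":0.015,"ax":0,"ay":0,"az":0,"hand":1},{"x":-0.008,"y":-0.001,"z":0.02,"ax":0,"ay":0,"az":0,"hand":1},{"x":0,"y":0,"z":0.015,"ax":0,"ay":0,"az":0,"hand":1},{"x":0,"y":0,"z":0,"ax":0,"ay":0,"az":0,"hand":1},{"x":0,"y":0,"z":0,"ax":0,"ay":0,"az":0,"hand":1}]'
python3 -c "
from h import *
rep([.6145,-.075,.079])"
```

```text
top wheel [0.6026 0.0134] egg [ 0.6065 -0.0167] off [ 0.0039 -0.0301] -41.7
scene wheel [0.6015 0.0104] egg [ 0.6051 -0.0193] off [ 0.0036 -0.0297] -19.1
t: 4.45
position: [0.6164, -0.127, 0.2594]
ee_rot: [-1.979, -2.265, -0.232]
ft_force: [0.6, 0.0, 0.2]
finger_gap: 0.0001
t 4.45 tcp [ 0.6164 -0.127   0.2594] tip [ 0.6176 -0.0929  0.0898] x [-0.135  0.972  0.195] z [ 0.007  0.197 -0.98 ] F [0.63 0.05 0.17] gap 0.0001 q [-0.23  0.45  0.57  1.67 -0.46  1.18  0.63]
need tool shift for tip goal [ 0.0157 -0.0011  0.0141]
```

View pics/b_top.png

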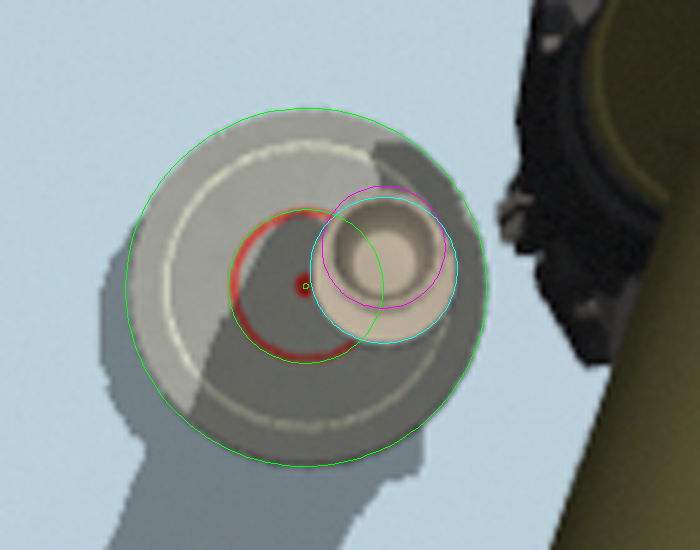

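```bash
python3 -m jog '[{"x":0.008,"y":-0.002,"z":0.007,"ax":0,"ay":0,"az":0,"hand":1},{"x":0.008,"y":-0.001,"z":0.007,"ax":0,"ay":0,"az":0,"hand":1},{"x":0,"y":0,"z":0,"ax":0,"ay":0,"az":0,"hand":1},{"x":0,"y":0,"z":0,"ax":0,"ay":0,"az":0,"hand":1},{"x":0,"y":0,"z":0,"ax":0,"ay":0,"az":0,"hand":1}]'
python3 -c "
from h import *
rep([.612,-.062,.078])
f=grab_frame('scene'); cv2.imwrite('pics/s2.png',cv2.resize(f['frame'][170:280,230:380],None,fx=5,fy=5,interpolation=2))"
```

```text
t: 4.95
position: [0.612, -0.1053, 0.2506]
ee_rot: [-1.975, -2.269, -0.238]
ft_force: [-1.0, -0.1, -0.5]
finger_gap: 0.0
t 4.95 tcp [ 0.612  -0.1053  0.2506] tip [ 0.6137 -0.0709  0.081 ] x [-0.139  0.971  0.195] z [ 0.01   0.199 -0.98 ] F [-0.98 -0.05 -0.53] gap 0.0 q [-0.27  0.43  0.57  1.71 -0.47  1.15  0.61]
need tool shift for tip goal [ 0.0083 -0.0006  0.0047]
```

View pics/s2.png

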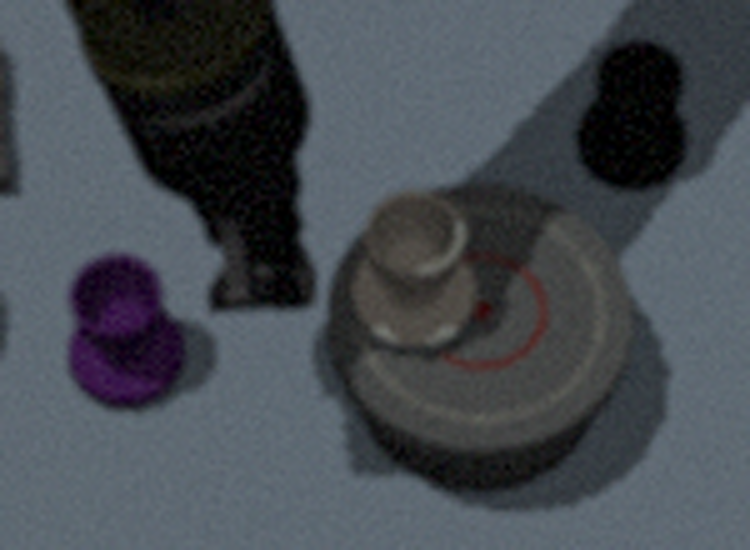

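```bash
python3 -c "
from h import *
f=grab_frame('scene'); s=read_state(); R=Ro.from_rotvec(s['ee_rot']).as_matrix(); p=s['position']
im=cv2.resize(f['frame'][170:280,230:380],None,fx=5,fy=5,interpolation=2); im=cv2.convertScaleAbs(im,alpha=3)
for x in (-.025,-.011,0,.011,.025):
  for y in (-.0145,0,.0145):
   for z in (.173,.155):
    q=((proj(f,p+R@[x,y,z])[0]-[230,170]+.5)*5).astype(int); cv2.circle(im,tuple(map(int,q)),3,(0,255,0) if z>.16 else (0,0,255),-1)
cv2.imwrite('pics/s3.png',im)"
```

```text
(no output)
```

View pics/s3.png

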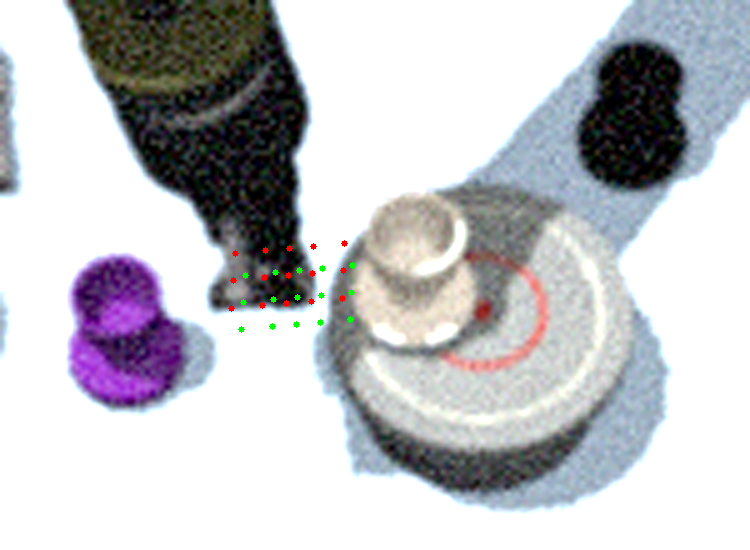

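```bash
python3 -m jog '[{"x":0.002,"y":0,"z":0.003,"ax":0,"ay":0,"az":0,"hand":1},{"x":0.002,"y":0,"z":0.003,"ax":0,"ay":0,"az":0,"hand":1},{"x":0.002,"y":0,"z":0,"ax":0,"ay":0,"az":0,"hand":1},{"x":0,"y":0,"z":0,"ax":0,"ay":0,"az":0,"hand":1},{"x":0,"y":0,"z":0,"ax":0,"ay":0,"az":0,"hand":1}]'
python3 -c "
from h import *
rep([.611,-.055,.0755])"
```

```text
t: 5.55
position: [0.6112, -0.0989, 0.2456]
ee_rot: [-1.978, -2.268, -0.237]
ft_force: [0.5, -1.1, -0.6]
finger_gap: 0.0001
t 5.55 tcp [ 0.6112 -0.0989  0.2456] tip [ 0.613  -0.0647  0.076 ] x [-0.137  0.971  0.194] z [ 0.011  0.198 -0.98 ] F [ 0.54 -1.07 -0.62] gap 0.0001 q [-0.27  0.43  0.56  1.72 -0.47  1.14  0.6 ]
need tool shift for tip goal [ 0.0096 -0.0007  0.0024]
```

Advance about 15 mm; contact is expected after about 8 mm.

```bash
python3 -m jog '[{"x":0.003,"y":0,"z":0.0006,"ax":0,"ay":0,"az":0,"hand":1},{"x":0.003,"y":0,"z":0.0006,"ax":0,"ay":0,"az":0,"hand":1},{"x":0.003,"y":0,"z":0.0006,"ax":0,"ay":0,"az":0,"hand":1},{"x":0.003,"y":0,"z":0.0006,"ax":0,"ay":0,"az":0,"hand":1},{"x":0.003,"y":0,"z":0.0006,"ax":0,"ay":0,"az":0,"hand":1}]'
python3 -c "
from h import *
rep([.608,-.03,.0755])
look('c')"
```

```text
t: 6.05
position: [0.609, -0.0836, 0.2458]
ee_rot: [-1.98, -2.268, -0.237]
ft_force: [0.3, 0.1, -0.0]
finger_gap: 0.0001
t 6.05 tcp [ 0.609  -0.0836  0.2458] tip [ 0.611  -0.0496  0.0761] x [-0.136  0.972  0.193] z [ 0.011  0.197 -0.98 ] F [ 0.33  0.08 -0.01] gap 0.0001 q [-0.3   0.42  0.56  1.73 -0.46  1.13  0.58]
need tool shift for tip goal [ 0.0193 -0.0004  0.0044]
top wheel [0.6028 0.0112] egg [ 0.5928 -0.0145] off [-0.01   -0.0257] -38.5
scene wheel [0.6016 0.0084] egg [ 0.6048 -0.0123] off [ 0.0032 -0.0208] -22.2
```

View pics/c_scene.png

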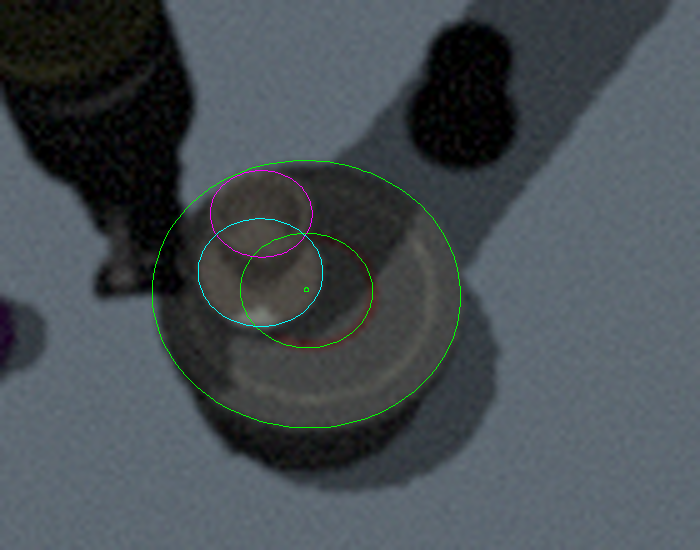

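View pics/c_top.png

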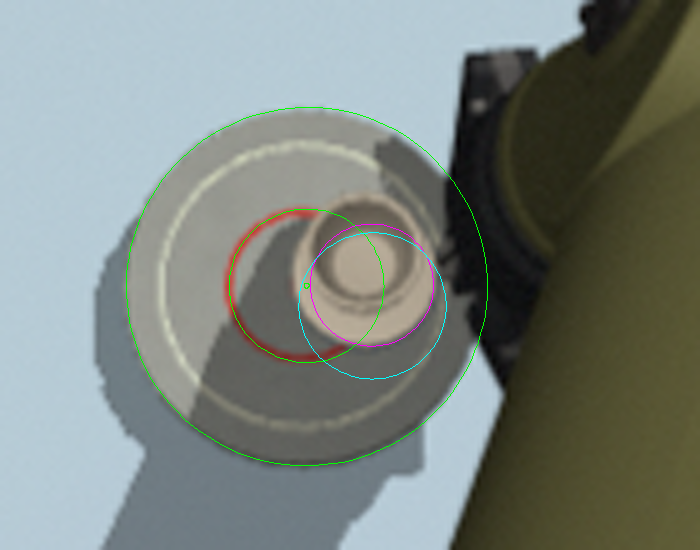

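```bash
cat >> h.py <<'E'
W={"top":np.array([.6026,.0134]),"scene":np.array([.6015,.0104])}
def look(tag,off,cams=("top","scene"),span=.008):
    for n in cams:
        f=grab_frame(n); im=lum(f); w=W[n]; c0=w+np.array(off)
        def cost(c): return -np.clip(edge(f,im,c,.022,.136),-30,60).mean()-np.clip(edge(f,im,c,.028,.0855),-5,60).mean()
        e,fun=search(cost,c0,span,.001); print(n,"egg",e.round(4),"off",(e-w).round(4),round(fun,1))
        draw(f,w,e,f"pics/{tag}_{n}.png")
E
python3 -m jog '[{"x":0.003,"y":0,"z":0.0006,"ax":0,"ay":0,"az":0,"hand":1},{"x":0.0034,"y":0,"z":0.0007,"ax":0,"ay":0,"az":0,"hand":1},{"x":0.0034,"y":0,"z":0.0007,"ax":0,"ay":0,"az":0,"hand":1},{"x":0.0034,"y":0,"z":0.0007,"ax":0,"ay":0,"az":0,"hand":1},{"x":0.003,"y":0,"z":0.0006,"ax":0,"ay":0,"az":0,"hand":1}]'
python3 -c "
from h import *
rep([.608,-.03,.0755])
look('d',(.001,-.007))"
```

```text
t: 6.65
position: [0.6067, -0.0663, 0.2457]
ee_rot: [-1.981, -2.268, -0.236]
ft_force: [0.5, -0.4, -0.9]
finger_gap: 0.0007
t 6.65 tcp [ 0.6067 -0.0663  0.2457] tip [ 0.6088 -0.0324  0.0761] x [-0.136  0.972  0.193] z [ 0.012  0.196 -0.98 ] F [ 0.5  -0.39 -0.93] gap 0.0007 q [-0.33  0.41  0.55  1.74 -0.46  1.12  0.55]
need tool shift for tip goal [ 0.0023 -0.0005  0.0011]
top egg [0.6045 0.006 ] off [ 0.0019 -0.0074] -40.3
scene egg [0.6033 0.0047] off [ 0.0018 -0.0057] -31.1
```

View pics/d_scene.png

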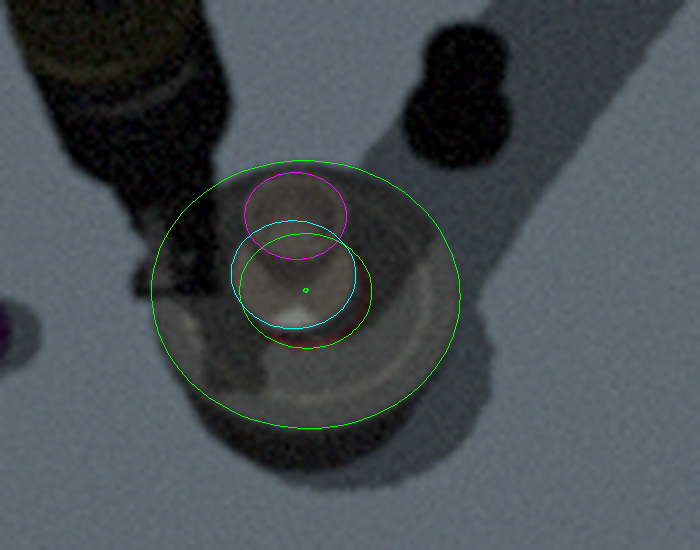

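View pics/d_top.png

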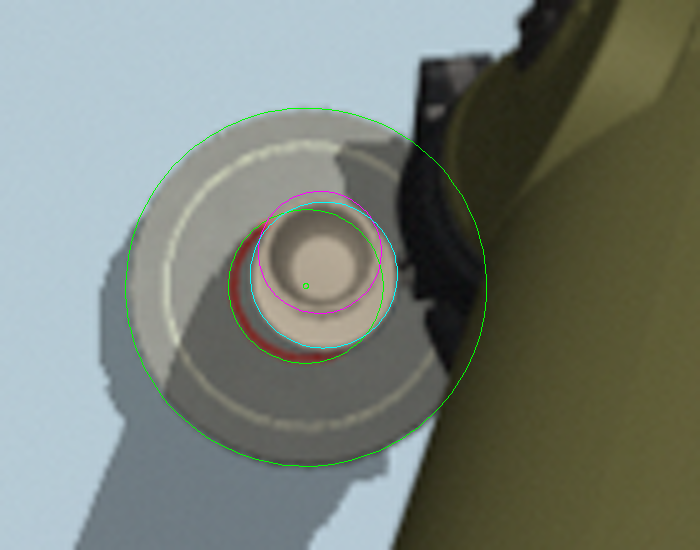

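```bash
python3 -m jog '[{"x":0.002,"y":0,"z":0.0004,"ax":0,"ay":0,"az":0,"hand":1},{"x":0.0025,"y":0,"z":0.0005,"ax":0,"ay":0,"az":0,"hand":1},{"x":0.0015,"y":0,"z":0.0003,"ax":0,"ay":0,"az":0,"hand":1},{"x":0,"y":0,"z":0,"ax":0,"ay":0,"az":0,"hand":1},{"x":0,"y":0,"z":0,"ax":0,"ay":0,"az":0,"hand":1}]'
python3 -c "
from h import *
rep()"
python3 -m jog '[{"x":-0.004,"y":0,"z":-0.0008,"ax":0,"ay":0,"az":0,"hand":1},{"x":-0.01,"y":0,"z":-0.002,"ax":0,"ay":0,"az":0,"hand":1},{"x":-0.03,"y":0,"z":-0.006,"ax":0,"ay":0,"az":0,"hand":1},{"x":-0.04,"y":0,"z":-0.02,"ax":0,"ay":0,"az":0,"hand":1},{"x":-0.02,"y":0,"z":-0.02,"ax":0,"ay":0,"az":0,"hand":1}]'
python3 -c "
from h import *
rep()
look('e',(.001,-.001))"
```

```text
t: 7.25
position: [0.6059, -0.0594, 0.2457]
ee_rot: [-1.98, -2.269, -0.237]
ft_force: [-0.4, -0.6, 1.0]
finger_gap: 0.0001
t 7.25 tcp [ 0.6059 -0.0594  0.2457] tip [ 0.6079 -0.0254  0.0761] x [-0.136  0.972  0.193] z [ 0.012  0.197 -0.98 ] F [-0.37 -0.59  1.  ] gap 0.0001 q [-0.34  0.4   0.55  1.75 -0.45  1.11  0.54]
t: 7.75
position: [0.62, -0.1692, 0.2711]
ee_rot: [-1.965, -2.272, -0.236]
ft_force: [-0.9, -0.9, 0.3]
finger_gap: -0.0002
t 7.75 tcp [ 0.62   -0.1692  0.2711] tip [ 0.6208 -0.1344  0.1016] x [-0.145  0.969  0.198] z [ 0.005  0.201 -0.98 ] F [-0.85 -0.94  0.34] gap -0.0002 q [-0.17  0.47  0.59  1.62 -0.47  1.23  0.7 ]
top egg [0.6029 0.013 ] off [ 0.0003 -0.0004] -66.9
scene egg [0.6019 0.0103] off [ 0.0004 -0.0001] -49.6
```

View pics/e_scene.png

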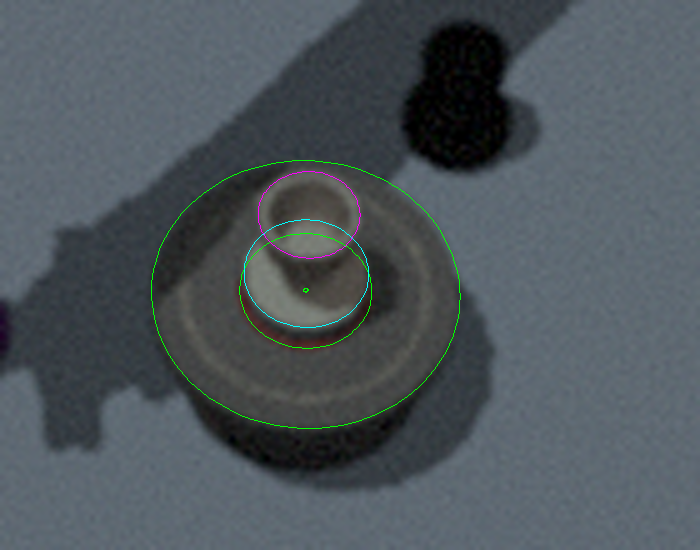

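View pics/e_top.png

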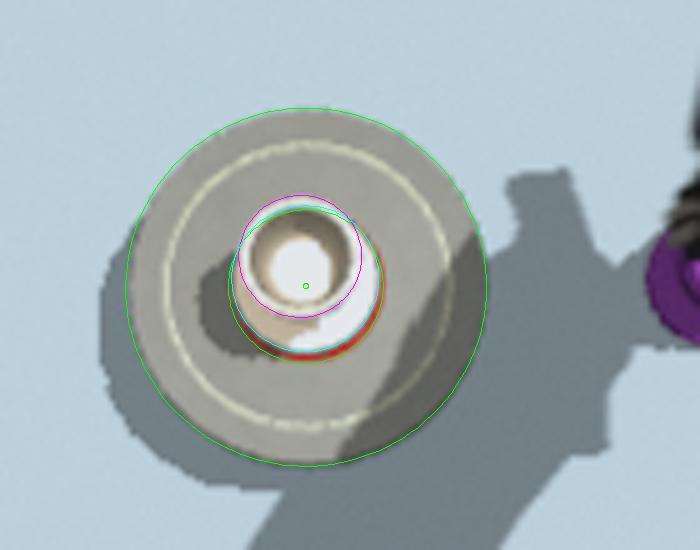

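The egg cup is centred to within about 1 mm in both views and stands upright. I'll raise the hand well clear and check the bystanders.

```bash
python3 -m jog '[{"x":0,"y":0,"z":-0.03,"ax":0,"ay":0,"az":0,"hand":1},{"x":0,"y":0,"z":-0.03,"ax":0,"ay":0,"az":0,"hand":1},{"x":0,"y":0,"z":-0.02,"ax":0,"ay":0,"az":0,"hand":1},{"x":0,"y":0,"z":0,"ax":0,"ay":0,"az":0,"hand":1},{"x":0,"y":0,"z":0,"ax":0,"ay":0,"az":0,"hand":1}]'
python3 -c "
from h import *
look('g',(0,0)); rep()
for n in ('top','scene'):
  cv2.imwrite(f'pics/f_{n}.png',grab_frame(n)['frame'])
  for th in('red_cup','paint_jar','water_bowl','brush'): print(n,th,[[round(v) for v in d['xy']] for d in search_frame(th,n)][:2])
a=cv2.imread('pics/scene0.png');b=cv2.imread('pics/f_scene.png');cv2.imwrite('pics/diff.png',cv2.convertScaleAbs(cv2.absdiff(a,b),alpha=3))"
```

```text
t: 8.35
position: [0.6192, -0.1875, 0.3513]
ee_rot: [-1.969, -2.267, -0.238]
ft_force: [0.1, 0.2, -0.1]
finger_gap: 0.0003
top egg [0.6029 0.013 ] off [ 0.0003 -0.0004] -67.0
scene egg [0.602  0.0104] off [0.0005 0.    ] -49.8
t 8.45 tcp [ 0.6191 -0.1874  0.3509] tip [ 0.62   -0.1524  0.1814] x [-0.14  0.97  0.2 ] z [ 0.005  0.202 -0.979] F [-0.34 -0.17  0.53] gap -0.0004 q [-0.16  0.41  0.62  1.53 -0.43  1.38  0.67]
top red_cup [[170, 141], [176, 238]]
top paint_jar []
top water_bowl [[458, 152]]
top brush [[440, 197], [456, 154]]
scene red_cup []
scene paint_jar [[447, 259], [443, 192]]
scene water_bowl [[204, 231]]
scene brush [[220, 193]]
```

View pics/f_scene.png

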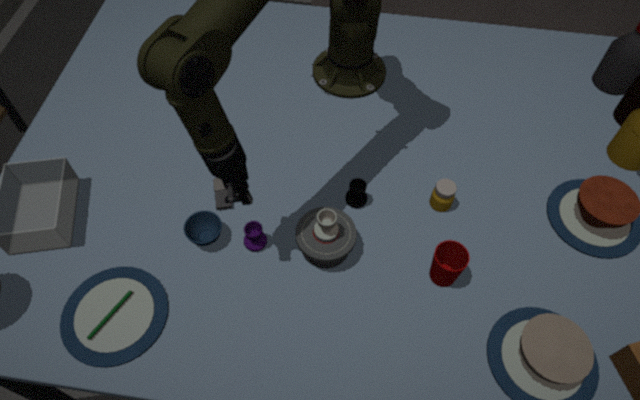

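The egg cup stands centred at (326,222). The red cup (448,262), jar (443,193) and bowl (203,229) are where they began, and the brush is partly hidden by the arm but in its place. The hand is in free air.

```bash
python3 -c "
from station import *
print(job_done())"
```

```text
the job is handed in; nothing more can be done
None
```

I pushed the white egg cup about 30 mm to the middle of the wheel and handed the job in at about 8.6 s of the 48 s allowed. I used the shut fingertips, low on its foot, in three slow pushes. Then I backed the hand off and raised it clear.

- **Centring:** in the final fits the cup's axis is about 0.5 mm from the wheel centre in both cameras, against a camera calibration good to about 2 mm. It looks upright in both views.
- **Contact force:** the wrist force readings I took stayed at noise level, about 1 N. I saw only the value at the end of each move, not the peaks during it.
- **Bystanders:** the red cup, jar and bowl look unmoved. The arm partly hid the brush in the last pictures. Its reported centre shifted for that reason, and what shows of it is in place.
- **Checks that disagreed:**
  - An egg cup fit in the top view, made while the hand was in the picture, landed wrong. I discarded it.
  - After the hand withdrew, the object finder missed the jar in the top view and the red cup in the scene view. I checked both by eye instead.

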